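Raise the guard window of the gearbox stand to the mark

ROBOT

A 6-joint arm with a two-finger parallel gripper is mounted at the origin on the work surface. World frame = base frame: x ahead of the robot, y to its left, z up, the work surface at z = 0. Lengths are in m, angles in rad, forces in N, time in s.
With the tool pointing down it reaches from about 0.325 to 0.925 m from the base axis. Payload 3.1 kg.
Tool frame: the origin (TCP) lies where the fingers leave the gripper's body, on its centre line; the fingertips stand 73 mm ahead of it and the grasp point (between the pads) lies 54 mm ahead of it; z points along the fingers, y is the line along which they close (so a half turn about z gives the same grasp; the last joint's range is limited). The gripper opens to 85 mm and grips with 20 to 120 N. Pads are 22 mm wide; open, the fingers measure 114 mm over their backs; the gripper's body (76 mm by 85 mm) begins 54 mm behind the grasp point. The pads swing forward as they close: fully open they stand 13 mm farther back than shut.
Start: joints at [1.113, 0.217, 1.613, -0, 1.311, -0.112], TCP at [0.212, 0.588, 0.304] pointing down, gripper open.
Joint ranges: [-2.75, 2.75], [-0.78, 2.1], [0.31, 2.55], [-1.13, 4.27], [0.13, 2.63], [-2.58, 2.58]. Speed limits (rad/s): [2.79, 2.79, 3.14, 3.14, 3.14, 3.14].

INTERFACE

Orientations are given as a unit quaternion [x, y, z, w].
In Python, from plant import * gives the robot as it stands. The module is installed in compiled form; this text tells all that it offers.
- The arm moves only by the tool send_rows, never from a script. Its argument "moves" is a list of rows, each an object with "rot": the turn, a rotation vector about the tool's x, y, z normalised to -1 to 1, where 1 is 45 degrees, a list of three; "xyz": the shift along the tool's x, y, z normalised to -1 to 1, where 1 is 0.75 m, a list of three; "claw": the closure, from -1 (fully open) to 1 (shut), so that 0 is half open. A call has exactly 10 rows; each row is the pose to reach, as a shift and turn from the pose commanded when the call began, along the tool's axes at that moment; what a row does not reach only later rows make up. A row lasts 1/8 s, in which the tool goes at most 62.5 mm and 10.7 degrees, less where a joint would pass 70% of its speed; a pose out of reach is approached as far as the arm can. A call with a number of a shift or a turn outside -1 to 1 is refused whole. A call with a gripper value outside its range is refused whole. The fingers move at their own pace and stop on an object; "grip_force" is the grip in N (left out, the last holds). Time passes only in rows, so rows that repeat a pose let the fingers close, or fill a call up. It gives the time, the measured TCP pose, the force, the opening and the grip force at its end, in the units of the state.
- sense(): the state, without advancing time (a new reading comes with each control period).
- snapshot(name): name is "side" or "top"; returns the picture (480x640x3 uint8, red, green, blue); there is no depth.
- camera_params(name): a dict with "camera_matrix" (3x3 intrinsics, pixels), "pose" (4x4, takes a point from camera to world coordinates). Camera axes: x right, y down, z forward; pixel columns grow to the right and rows downward; lengths in m; the calibration is good to about 2 mm. A picture is of the moment at which its call begins. camera_params takes no time and is no camera call.
- finish_job(): hands the job in; it is judged then, once.
The state is a dict: "time_s": time; "joints": joint angles; "qd": joint speeds; "effort": joint torques, N m; "tcp_pos": TCP position; "eef_rot": TCP orientation; "contact_force": force on the tool from outside, world axes, zero at the start; "moment": the same for the moment, N m; "width": finger opening in m; "grip_force": force on a finger pad.
Only numpy, scipy, OpenCV 4.12 (cv2) and the standard library are available. Lean on these libraries where they do the work, as an engineer would, in place of code of your own. Each camera call takes 0.05 s, during which the arm holds its last target. There are 200 camera calls.

TASK

With the hand, push the clear sliding guard window of the gearbox stand up from beneath its lip, steadily and without pinching the lip, until the lip is level with the pointed pin on the right-hand post. The window is counterweighted and stays where it is left: leave it there, take the hand away, and do not disturb the bearing, shaft, wrench and oil bottle standing around.

Things in the scene. Friction and masses are not known exactly. Their poses are not given: they have to be found in the camera images.
- stand: fixed stand: two aluminium posts 40 x 40 mm, 470 mm tall, at y = +185 and -185 mm in its frame, joined by a rod at the top; base plate and a gearbox housing behind them (+x). Origin on the bench midway between the posts, in the window's mid-plane; its +x points level through the window, away from the robot's side, +y to the left post. Nothing of it is below or in front of the lip
- guard (a joint): height of the sliding window in m: 0 at its lowest stop, where the lip plate's middle is 105 mm above the bench; grows upwards, at most 0.215; starts between 0 and 0.05. Counterweights in the posts carry its weight (about 0.8 kg); friction is about 4 N, so 3 to 6 N moves it and it stays where left
- lip (a point): middle of the lip's front edge, at half the lip plate's thickness; moves with the window, has the stand's axes. The lip: level plate 8 mm thick, 300 mm long in y, on the window's lower edge; it sticks out 47 mm to -x, front edge 55 mm before the window's mid-plane. A 6 mm strip lies on it, set back 10 mm from that edge. Window 320 mm wide, 146 mm high. Free space under the lip
- pin_tip (a point): point of a steel pin, 12 mm thick, level along y, that marks the wanted height: on a dark collar clamped on the right post (seen from the robot, -y), pointing inwards to the lip's right end. Fixed in a run, 225 to 295 mm above the bench. The lip is level with it when lip and pin_tip have the same height
- bearing: loose steel bearing ring lying flat, 62 mm across, 18 mm high, left of the middle in front of the lip; origin at the centre of its underside
- shaft: loose stepped steel gear shaft standing upright, 60 mm across at the foot, 125 mm tall, outside the left post; origin at the centre of its underside
- wrench: loose steel wrench lying flat, 180 mm long along its x axis, on the bench in front of the right post; origin under its middle
- oil: loose grey bottle standing upright, 60 mm across, 150 mm tall, outside the right post; origin at the centre of its underside

How it is judged:
On the way:
1. the fingers push on the lip plate while it is still more than 20 mm below the pin (contact force between the fingers and guard_c0 above 0.5 N and z of lip in the frame of pin_tip below -0.02 m), for 0.1 s.
At the end, for the whole second after the job is handed in: the lip stands still, its plate level with the pin's point within 10 mm either way (z of lip in the frame of pin_tip between -0.01 and 0.01 m and velocity of joint guard between -0.01 and 0.01 m/s); the robot touches nothing.
It fails at once if the lip is pinched: the fingers press on its top and on the lip plate at once (contact force between the fingers and guard_c0 above 1 N and contact force between the fingers and guard_c1 above 1 N).
It fails at once if the window is flung: it moves faster than 0.4 m/s (velocity of joint guard above 0.4 m/s or velocity of joint guard below -0.4 m/s).
It fails at once if a bystander is moved by more than 20 mm (distance of any of bearing, shaft, wrench, oil from where it was at the start of the episode above 0.02 m).
It also fails if it takes over 43 s, if anything falls off the work surface, if the arm or the gripper's body presses on something with over 40 N, if the wrist force passes 120 N, or if a joint passes its speed limit or range.

## Working session

There is one attempt and no reset: what is moved stays moved. The work goes in short steps, Python scripts to look and compute and a tool call to move; the robot and the scene stay as the last step left them, time stands still between calls to the robot, and variables do not carry over. Pictures are saved under pics/ and viewed, at most 10 in all, crops included, and the job is handed in when it is done.

Besides the shell and the picture viewer there is one more tool, called after "Emit:" as name(argument=value, ...) on one line, values as JSON. send_rows: Moves the arm, as the interface text tells. Its arguments: {"type":"object","properties":{"moves":{"type":"array"},"grip_force":{"type":"number"}},"required":["moves"]}

```bash
mkdir -p pics; python3 - <<'E'
from plant import *
import cv2
for n in("side","top"):
    cv2.imwrite(f"pics/{n}0.png",snapshot(n)[:,:,::-1]); p=camera_params(n); print(n,p["camera_matrix"].round(1).tolist(),p["pose"].round(4).tolist())
s=sense(); print({k:s[k] for k in("time_s","tcp_pos","eef_rot","width","contact_force")})
E
```

```text
side [[494.5, 0.0, 319.2], [0.0, 494.5, 233.1], [0.0, 0.0, 1.0]] [[0.8977, 0.4046, -0.1742, 0.7549], [0.4405, -0.831, 0.3399, -0.3676], [-0.0072, -0.3818, -0.9242, 1.2776], [0.0, 0.0, 0.0, 1.0]]
top [[524.0, 0.0, 322.5], [0.0, 524.0, 237.3], [0.0, 0.0, 1.0]] [[0.0266, -0.9858, 0.166, 0.3322], [-0.9996, -0.0279, -0.0056, 0.0356], [0.0102, -0.1658, -0.9861, 1.3318], [0.0, 0.0, 0.0, 1.0]]
{'time_s': 0.1, 'tcp_pos': array([0.21156646, 0.58749328, 0.30268659]), 'eef_rot': array([ 1.72035784e-01,  9.85090099e-01, -1.04226464e-03, -3.14038724e-04]), 'width': 0.08529155000040353, 'contact_force': array([-0.64307201,  0.10359782, -0.22350471])}
```

View pics/side0.png

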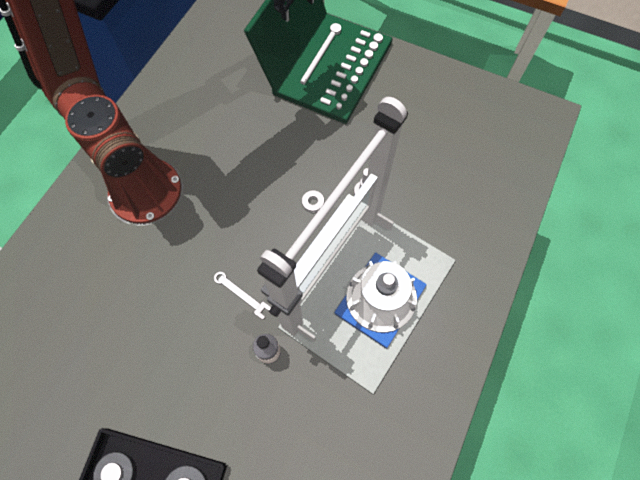

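View pics/top0.png

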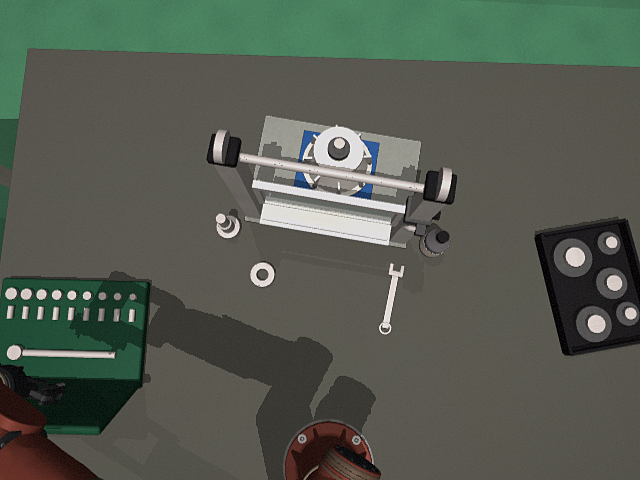

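The top view shows the stand turned slightly. The post tops are near (225,148) and (440,185), the lip runs from about (262,225) to (390,243), and the pin collar is near (425,228). The bearing is at (262,274) and the wrench at (391,298). In the side view the right post is near (278,268) and the collar near (285,297). I'll enlarge both.

```bash
python3 - <<'E'
import cv2
a=cv2.imread("pics/side0.png")[150:350,225:425]; b=cv2.imread("pics/top0.png")[125:275,200:470]
cv2.imwrite("pics/sc.png",cv2.resize(a,(600,600),interpolation=2)); cv2.imwrite("pics/tc.png",cv2.resize(b,(783,435),interpolation=2))
E
```

```text
(no output)
```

View pics/sc.png

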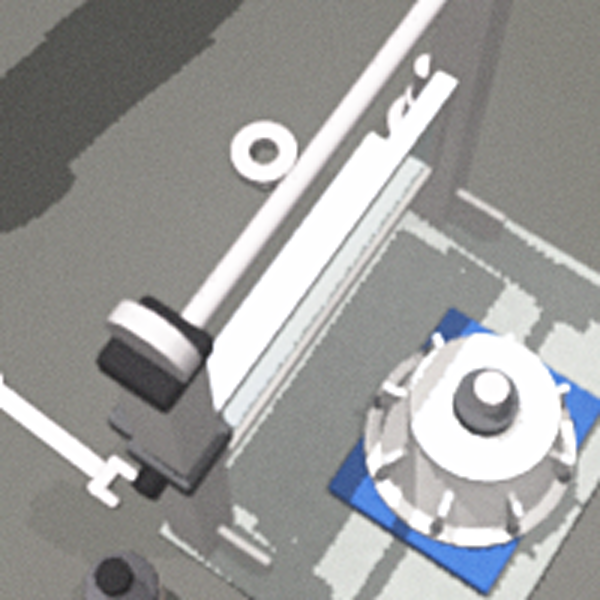

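View pics/tc.png

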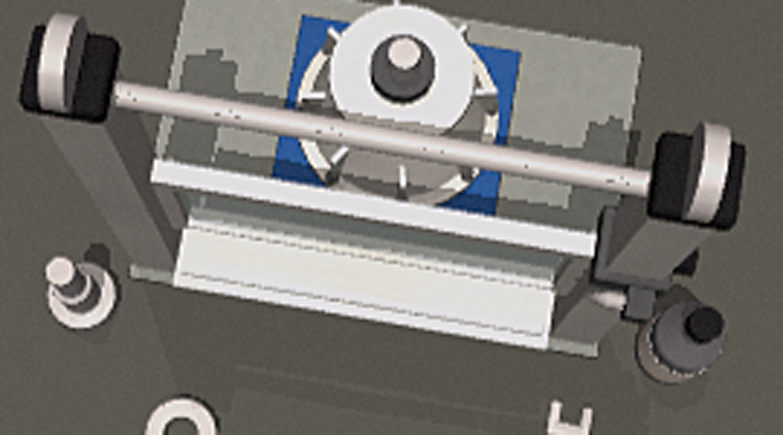

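The top crop shows the lip's front edge from (174,286) to (547,349). The pin's light cone has its tip near (590,297), and its small dark holder block is near (640,303). In the side crop the holder block is near (150,480) and the collar around (175,450). I'll enlarge the collar in both views.

```bash
python3 - <<'E'
import cv2,numpy as np
a=cv2.imread("pics/side0.png")[255:325,250:320]; b=cv2.imread("pics/top0.png")[190:260,380:450]
f=lambda c:cv2.resize(cv2.convertScaleAbs(c,alpha=1.6,beta=10),(400,400),interpolation=2)
cv2.imwrite("pics/col.png",np.hstack([f(a),f(b)]))
E
```

```text
(no output)
```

View pics/col.png

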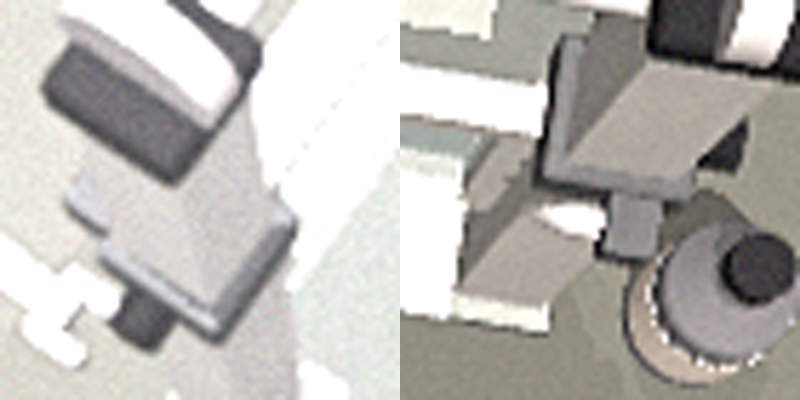

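```bash
cat >h.py <<'E'
from plant import *
import numpy as np, cv2
from scipy.optimize import least_squares
C={n:camera_params(n) for n in("side","top")}
def ray(n,uv):
    c=C[n];P=np.array(c["pose"]);d=P[:3,:3]@np.linalg.solve(c["camera_matrix"],[*uv,1]);return P[:3,3],d
def proj(n,X):
    c=C[n];P=np.array(c["pose"]);q=(np.asarray(X)-P[:3,3])@P[:3,:3];q=q/q[...,2:];return (q@np.array(c["camera_matrix"]).T)[...,:2]
def onz(n,uv,z):
    o,d=ray(n,uv);return o+d*(z-o[2])/d[2]
def tri(us,ut):
    return least_squares(lambda X:np.r_[proj("side",X)-us,proj("top",X)-ut],[.6,-.1,.2])
def world(p,X):
    c,s=np.cos(p[2]),np.sin(p[2]);X=np.atleast_2d(X);return np.c_[p[0]+c*X[:,0]-s*X[:,1],p[1]+s*X[:,0]+c*X[:,1],X[:,2]]
E
cat >m.py <<'E'
from h import *
T=lambda u,v:(200+u/2.9-.33,125+v/2.9-.33)
S2=lambda u,v:(250+u/5.714-.4,255+v/5.714-.4); T2=lambda u,v:(380+(u-400)/5.714-.4,190+v/5.714-.4)
# fit stand from lip lower? front edge (top corner z+.004) 
def res(q):
    p=q[:3];h=.105+q[3]
    X=world(p,[[-.055,.15,h-.004],[-.055,-.15,h-.004]])
    r=(proj("top",X)-[T(174,287),T(547,349)]).ravel()
    B=[onz("top",T(131,272),.0)[:2],onz("top",T(597,354),.0)[:2]]
    y=[-np.sin(p[2]),np.cos(p[2])]
    return np.r_[r,((np.array(B).mean(0)-p[:2])@y)*400,(q[3]-.025)*20]
f=least_squares(res,[.7,-.03,-.15,.02]);print(f.x,f.fun)
p=f.x[:3]
loc=lambda X:(np.array([[np.cos(p[2]),np.sin(p[2])],[-np.sin(p[2]),np.cos(p[2])]])@(X[:2]-p[:2])).round(4).tolist()+[round(X[2],4)]
for n,a,b in [("colFR",(103,243),(692,180)),("colBL",(292,218),(572,38)),("blockFR",(66,195),(658,235))]:
    t=tri(S2(*a),T2(*b));print(n,loc(t.x),t.fun.round(1))
for n,uv in(("baseL",T(131,268)),("baseR",T(597,352))):print(n,loc(onz("top",uv,0.005)))
for z in(.22,.24,.26,.28,.3):print(z,"pin",loc(onz("top",T2(541,212),z)),"blkFR",loc(onz("top",T2(658,235),z)),"blkFRbot",loc(onz("top",T2(655,258),z)), "blkFL",loc(onz("top",T2(610,230),z)))
for n,u,z in(("bearing",(262,274),.018),("wr1",(396,270),.01),("wr2",(385,328),.01),("oil",(437,240),.15)):print(n,onz("top",u,z).round(3))
E
python3 m.py
```

```text
[ 0.59388637  0.01830885 -0.13877669  0.04203242] [ 0.03683339  0.01265836 -0.09079063 -0.01897766  0.05951604  0.34064847]
colFR [-0.0236, -0.207, np.float64(0.3161)] [-0.1  0.  -0.1 -0.1]
colBL [0.0234, -0.1604, np.float64(0.3034)] [-0.3  0.1 -0.2 -0.2]
blockFR [-0.0448, -0.1991, np.float64(0.3137)] [ 0.4 -0.1  0.3  0.3]
baseL [-0.0204, 0.2106, np.float64(0.005)]
baseR [-0.0263, -0.2095, np.float64(0.005)]
0.22 pin [-0.023, -0.1701, np.float64(0.22)] blkFR [-0.0244, -0.215, np.float64(0.22)] blkFRbot [-0.0333, -0.2151, np.float64(0.22)] blkFL [-0.0255, -0.1968, np.float64(0.22)]
0.24 pin [-0.0273, -0.1674, np.float64(0.24)] blkFR [-0.0286, -0.2115, np.float64(0.24)] blkFRbot [-0.0374, -0.2115, np.float64(0.24)] blkFL [-0.0297, -0.1936, np.float64(0.24)]
0.26 pin [-0.0316, -0.1647, np.float64(0.26)] blkFR [-0.0329, -0.208, np.float64(0.26)] blkFRbot [-0.0415, -0.208, np.float64(0.26)] blkFL [-0.034, -0.1904, np.float64(0.26)]
0.28 pin [-0.0359, -0.1619, np.float64(0.28)] blkFR [-0.0372, -0.2044, np.float64(0.28)] blkFRbot [-0.0456, -0.2045, np.float64(0.28)] blkFL [-0.0382, -0.1872, np.float64(0.28)]
0.3 pin [-0.0401, -0.1592, np.float64(0.3)] blkFR [-0.0414, -0.2009, np.float64(0.3)] blkFRbot [-0.0497, -0.201, np.float64(0.3)] blkFL [-0.0425, -0.184, np.float64(0.3)]
bearing [0.456 0.177 0.018]
wr1 [ 0.476 -0.161  0.01 ]
wr2 [ 0.33  -0.134  0.01 ]
oil [ 0.532 -0.234  0.15 ]
```

```bash
cat >>h.py <<'E'
from scipy.spatial.transform import Rotation as R, Slerp
def tgt(pitch,yaw=-.139): # pitch: below horizontal
    z=np.array([np.cos(pitch)*np.cos(yaw),np.cos(pitch)*np.sin(yaw),-np.sin(pitch)]);y=np.array([-np.sin(yaw),np.cos(yaw),0]);return R.from_matrix(np.c_[np.cross(y,z),y,z])
def rel(pos,Rt):
    s=sense();R0=R.from_quat(s["eef_rot"]);rr=(R0.inv()*Rt).as_rotvec()/(np.pi/4)
    print("t",round(s["time_s"],2),"q",s["joints"].round(3),"p",s["tcp_pos"].round(4),"F",s["contact_force"].round(1),"w",round(s["width"],4))
    print("xyz",(R0.inv().apply(np.array(pos)-s["tcp_pos"])/.75).round(3).tolist(),"rot",rr.round(3).tolist())
E
python3 -c "
from h import *
rel([.42,.1,.30],tgt(np.pi/4))"
```

```text
t 0.1 q [ 1.113  0.218  1.615  0.     1.311 -0.112] p [0.2116 0.5875 0.3027] F [-0.6  0.1 -0.2] w 0.0853
xyz [-0.482, -0.517, 0.005] rot [-0.106, -0.997, -0.249]
```

Emit:
send_rows(moves=[{"xyz": [-0.48,-0.52,0],"rot": [-0.1,-0.99,-0.25],"claw": 1},{"xyz": [-0.48,-0.52,0],"rot": [-0.1,-0.99,-0.25],"claw": 1},{"xyz": [-0.48,-0.52,0],"rot": [-0.1,-0.99,-0.25],"claw": 1},{"xyz": [-0.48,-0.52,0],"rot": [-0.1,-0.99,-0.25],"claw": 1},{"xyz": [-0.48,-0.52,0],"rot": [-0.1,-0.99,-0.25],"claw": 1},{"xyz": [-0.48,-0.52,0],"rot": [-0.1,-0.99,-0.25],"claw": 1},{"xyz": [-0.48,-0.52,0],"rot": [-0.1,-0.99,-0.25],"claw": 1},{"xyz": [-0.48,-0.52,0],"rot": [-0.1,-0.99,-0.25],"claw": 1},{"xyz": [-0.48,-0.52,0],"rot": [-0.1,-0.99,-0.25],"claw": 1},{"xyz": [-0.48,-0.52,0],"rot": [-0.1,-0.99,-0.25],"claw": 1}])

```text
time_s: 1.35
tcp_pos: [0.4185, 0.0963, 0.3037]
eef_rot: [0.067, 0.922, -0.029, 0.379]
contact_force: [0.4, 1.6, -1.2]
width: 0.0002
grip_force: 0.0
```

```bash
python3 -c "
from h import *
rel([.42,.05,.20],tgt(0.2))
for n in ('side','top'):
    cv2.imwrite(f'pics/avg_{n}.png',np.mean([snapshot(n).astype(float) for _ in range(6)],0)[:,:,::-1])
a=cv2.imread('pics/avg_side.png')[265:320,255:310]; b=cv2.imread('pics/avg_top.png')[190:245,395:450]
f=lambda c:cv2.resize(cv2.convertScaleAbs(c,alpha=1.6,beta=10),(400,400),interpolation=cv2.INTER_CUBIC)
cv2.imwrite('pics/col2.png',np.hstack([f(a),f(b)]))
"
```

```text
t 1.35 q [ 0.189 -0.571  2.413 -0.429  0.592 -0.966] p [0.4185 0.0963 0.3037] F [ 0.4  1.6 -1.2] w 0.0002
xyz [0.09, -0.061, 0.106] rot [-0.01, -0.752, -0.003][ WARN:0@4.883] global loadsave.cpp:1063 imwrite_ Unsupported depth image for selected encoder is fallbacked to CV_8U.
```

View pics/col2.png

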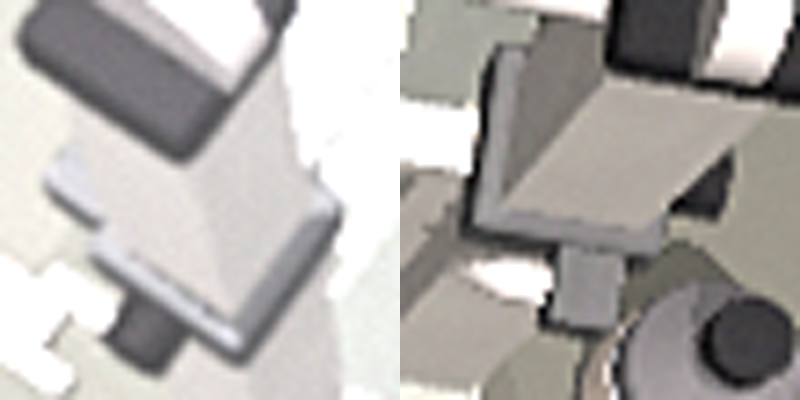

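Averaged crops. In the side view (left) the collar top corners are at (95,237), (238,340) and (333,203), and its dark faces are about 22 px deep. In the top view (right) they are at (475,230), (660,248) and (502,48). The holder block top spans (556,252) to (622,320), and the pin tip is at about (465,267).

```bash
cat >f.py <<'E'
from h import *
k=55/400
S=lambda u,v:(255+u*k-.43,265+v*k-.43); T=lambda u,v:(395+(u-400)*k-.43,190+v*k-.43)
T0=lambda u,v:(200+u/2.9-.33,125+v/2.9-.33)
def res(q):
    x,y,th,g,w,zt,hc,bx,bl,br,bt,hb=q[:12];p=(x,y,th);P=lambda n,X:proj(n,world(p,X))[0]
    Y=-.185;b=zt-hc;h=.101+g;r=[]
    ob=[("top",(-w,Y+w,zt),T(475,230)),("top",(-w,Y-w,zt),T(660,248)),("top",(w,Y+w,zt),T(500,48)),
     ("top",(-w,Y+w,b),T(464,236)),
     ("side",(-w,Y-w,zt),S(94,238)),("side",(w,Y-w,zt),S(238,340)),("side",(w,Y+w,zt),S(334,204)),
     ("side",(w,Y-w,b),S(240,364)),("side",(w,Y+w,b),S(341,228)),("side",(-w,Y-w,b),S(93,258)),
     ("top",(-bx,bl,bt),T(555,318)),("top",(-bx,br,bt),T(618,321)),("top",(-bx,bl,bt-hb),T(543,330)),("top",(-bx,br,bt-hb),T(605,333)),
     ("side",(-bx,br,bt),S(45,178)),("side",(-bx,br,bt-hb),S(47,198)),
     ("top",(-.055,.15,h),T0(174,287)),("top",(-.055,-.15,h),T0(547,349))]
    for n,X,u in ob:r+=list(P(n,X)-u)
    return np.array(r)
q0=[.594,.018,-.139,.03,.025,.3,.03,.045,-.175,-.195,.3,.03]
f=least_squares(res,q0,loss="soft_l1");J=f.jac;sd=np.sqrt(np.diag(np.linalg.inv(J.T@J))*.4**2)
for n,a,s in zip("x y th g w ztop hc bx bl br bt hb".split(),f.x,sd):print(n,a.round(4),s.round(4))
print(res(f.x).reshape(-1,2).round(1).tolist())
p=f.x[:3];print("collar mid",f.x[5]-f.x[6]/2,"block mid",f.x[10]-f.x[11]/2)
c,s=np.cos(p[2]),np.sin(p[2])
for z in(.25,.26,.27,.28,.29,.3):
    X=onz("top",T(466,267),z)-[p[0],p[1],0];print(z,"pin local",round(c*X[0]+s*X[1],4),round(-s*X[0]+c*X[1],4))
E
python3 f.py
```

```text
x 0.5923 0.0007
y 0.0202 0.0003
th -0.1386 0.0035
g 0.0498 0.0047
w 0.0248 0.0002
ztop 0.3031 0.0015
hc 0.0222 0.0026
bx 0.0473 0.0005
bl -0.1852 0.0007
br -0.2019 0.0005
bt 0.3036 0.0019
hb 0.0185 0.0026
[[0.3, -1.4], [-0.7, 0.2], [0.2, -0.0], [-0.0, -0.0], [-0.8, 1.2], [-0.7, 0.6], [0.3, -0.6], [-0.2, -0.1], [-0.3, -1.0], [0.5, 1.2], [0.1, -0.6], [-0.3, 0.4], [0.1, -0.6], [-0.3, 0.3], [-0.7, 0.2], [0.1, -0.1], [-1.2, 0.0], [-0.5, 0.1]]
collar mid 0.2919942060427376 block mid 0.29436273735101837
0.25 pin local -0.0269 -0.1662
0.26 pin local -0.0291 -0.1649
0.27 pin local -0.0312 -0.1635
0.28 pin local -0.0334 -0.1622
0.29 pin local -0.0355 -0.1608
0.3 pin local -0.0377 -0.1595
```

Emit:
send_rows(moves=[{"xyz": [0.04,-0.03,0.05],"rot": [0,-0.75,0],"claw": 1},{"xyz": [0.09,-0.06,0.1],"rot": [0,-0.75,0],"claw": 1},{"xyz": [0.09,-0.06,0.1],"rot": [0,-0.75,0],"claw": 1},{"xyz": [0.09,-0.06,0.1],"rot": [0,-0.75,0],"claw": 1},{"xyz": [0.09,-0.06,0.1],"rot": [0,-0.75,0],"claw": 1},{"xyz": [0.09,-0.06,0.1],"rot": [0,-0.75,0],"claw": 1},{"xyz": [0.09,-0.06,0.1],"rot": [0,-0.75,0],"claw": 1},{"xyz": [0.09,-0.06,0.1],"rot": [0,-0.75,0],"claw": 1},{"xyz": [0.09,-0.06,0.1],"rot": [0,-0.75,0],"claw": 1},{"xyz": [0.09,-0.06,0.1],"rot": [0,-0.75,0],"claw": 1}])

```text
time_s: 3.2
tcp_pos: [0.4393, 0.0393, 0.3762]
eef_rot: [0.053, 0.798, -0.04, 0.599]
contact_force: [-0.1, 0.1, -0.1]
width: -0.0
grip_force: 0.0
```

```bash
python3 -c "
from h import *
rel([.42,.05,.20],tgt(0.2)); s=sense(); print(R.from_quat(s['eef_rot']).as_matrix().round(3), s['qd'].round(2))"
```

```text
t 3.2 q [-0.006 -0.756  2.552 -1.125  0.135 -0.415] p [0.4393 0.0393 0.3762] F [-0.1  0.1 -0.1] w -0.0
xyz [0.233, 0.011, 0.039] rot [0.008, -0.104, 0.003]
[[-0.276  0.132  0.952]
 [ 0.036  0.991 -0.127]
 [-0.961 -0.    -0.278]] [-0.   -0.01 -0.    0.    0.   -0.  ]
```

```bash
cat >k.py <<'E'
from h import *
D=[([1.113,.218,1.615,0,1.311,-.112],[.2116,.5875,.3027],[0.172035784,0.985090099,-.00104226,-.000314]),
([.189,-.571,2.413,-.429,.592,-.966],[.4185,.0963,.3037],[.067,.922,-.029,.379]),
([-.006,-.756,2.552,-1.125,.135,-.415],[.4393,.0393,.3762],[.053,.798,-.040,.599])]
rz=lambda a:R.from_rotvec([0,0,a]); ry=lambda a:R.from_rotvec([0,a,0])
def fk(q,m):
    a,d,L1,e,L2,Lt,c=m
    A=rz(q[0]);B=A*ry(q[1]);E=B*ry(q[2]);F=E*rz(q[3])*ry(q[4])*rz(q[5]+c)
    return A.apply([a,0,d])+B.apply([0,0,L1])+E.apply([e,0,L2])+F.apply([0,0,Lt]),F
def rs(m):
    r=[]
    for q,p,o in D:
        P,F=fk(q,m);r+=list((P-p)*1000)+list((F.inv()*R.from_quat(o)).as_rotvec()*300)
    return np.array(r+[m[0]*5,m[3]*5,(m[5]-.2)*5])
if __name__=="__main__":
    best=min((least_squares(rs,[.05,.3,.4,0,.4,.2,c]) for c in(0,1.57,3.14,-1.57)),key=lambda f:f.cost)
    print(best.x.round(4),best.fun.round(1))
E
python3 k.py
```

```text
[-2.0462  1.0444  0.2127  0.2225  2.7663 -0.0149  1.5707] [ 59.7 -36.8  32.5  -0.1  -0.    0.    7.6 -11.3 -25.1   0.3  -0.2  -0.3
   1.1 -40.1  -7.4   0.1   0.4   0.2 -10.2   1.1  -1.1]
```

```bash
cat >k2.py <<'E'
from k import *
import itertools
# params: a d L1 e L2 Lt | sA lateral before q4 | sF y after q4 | xF x after q4 | sG y after q5| xG
def fk(q,m):
    a,d,L1,e,L2,Lt,sA,sF,xF,sG,xG=m
    A=rz(q[0]);B=A*ry(q[1]);E=B*ry(q[2]);F=E*rz(q[3]);G=F*ry(q[4]);T=G*rz(q[5]+np.pi/2)
    return A.apply([a,sA,d])+B.apply([0,0,L1])+E.apply([e,0,L2])+F.apply([xF,sF,0])+G.apply([xG,sG,Lt]),T
if __name__=="__main__":
  for mask in ("sA","sF","sG","sAsF","sFxF","sGxG","sAxG","sAxF"):
    on=[1]*6+[n in mask for n in("sA","sF","xF","sG","xG")];on=np.array(on,bool)
    def r(v):
        m=np.zeros(11);m[on]=v;return np.r_[np.concatenate([(fk(q,m)[0]-p)*1000 for q,p,o in D]),(v-[.05,.3,.35,0,.35,.2]+[0]*0 if False else (v-np.r_[[.05,.3,.35,0,.35,.2],np.zeros(on.sum()-6)]))*10]
    f=least_squares(r,np.r_[[.05,.3,.35,0,.35,.2],np.zeros(on.sum()-6)]);print(mask,f.cost.round(2),f.x.round(3),f.fun[:9].round(1))
E
python3 k2.py
```

```text
sA 2.65 [0.044 0.277 0.457 0.055 0.51  0.234 0.07 ] [-0.3  0.1 -0.2  0.2 -0.1  0.5 -0.1 -0.2 -0.3]
sF 1167.52 [-0.694  0.291  0.454 -0.162  1.212  0.256  0.079] [-10.2   0.2  19.1   4.1  -2.7 -11.9   0.6 -38.9  -7.2]
sG 1167.52 [-0.694  0.291  0.454 -0.162  1.212  0.256  0.079] [-10.2   0.2  19.1   4.1  -2.7 -11.9   0.6 -38.9  -7.2]
sAsF 2.6 [ 0.047  0.278  0.456  0.057  0.508  0.234  0.071 -0.001] [-0.1  0.  -0.3  0.2 -0.1  0.6 -0.2  0.  -0.2]
sFxF 131.85 [-0.343  0.071  0.575 -0.211  0.794  0.383  0.074 -0.065] [ -4.4   0.4   7.1   2.5 -10.   -3.8   1.1   2.5  -3.3]
sGxG 68.56 [-0.419  0.654  0.462  0.278  0.999  0.278  0.071 -0.047] [-1.2  0.6 -2.9  1.7  0.6  4.5 -1.7 -3.3 -1.7]
sAxG 2.65 [0.044 0.276 0.457 0.055 0.51  0.234 0.07  0.   ] [-0.3  0.1 -0.2  0.2 -0.1  0.5 -0.1 -0.2 -0.3]
sAxF 2.63 [ 0.044  0.276  0.457  0.055  0.51   0.235  0.07  -0.   ] [-0.2  0.1 -0.3  0.2 -0.2  0.5 -0.1 -0.  -0.3]
```

```bash
cat >ik.py <<'E'
from k2 import *
M=[0.044,0.277,0.457,0.055,0.51,0.234,0.07,0,0,0,0]
lo=np.array([-2.75,-.78,.31,-1.13,.13,-2.58])+.03;hi=np.array([2.75,2.1,2.55,4.27,2.63,2.58])-.03
ST=(.5923,.0202,-.1386)
def ik(p,Rt,q0):
    f=least_squares(lambda q:np.r_[(fk(q,M)[0]-p)*10,(fk(q,M)[1].inv()*Rt).as_rotvec()*2],np.clip(q0,lo+1e-3,hi-1e-3),bounds=(lo,hi));return f.x,f.cost
def pose(lx,ly,z,pitch,dyaw=0): return world(ST,[[lx,ly,z]])[0],tgt(pitch,ST[2]+dyaw)
if __name__=="__main__":
  rng=np.random.default_rng(0)
  for pitch in(0,.25,.5):
   for ly in(-.05,.05):
    for flip in(0,1):
     S={}
     for i in range(25):
      p,Rt=pose(-.095,ly,.10,pitch)
      if flip:Rt=Rt*rz(np.pi)
      q,c=ik(p,Rt,rng.uniform(lo,hi))
      if c<1e-6:
        p,Rt2=pose(-.095,ly,.27,pitch)
        if flip:Rt2=Rt2*rz(np.pi)
        q2,c2=ik(p,Rt2,q);S[tuple(q.round(1))]=(q2.round(2),c2<1e-6)
     print(pitch,ly,flip,S)
E
python3 ik.py
```

```text
0 -0.05 0 {(np.float64(-0.2), np.float64(0.8), np.float64(2.5), np.float64(3.1), np.float64(1.7), np.float64(1.6)): (array([-0.1 ,  0.09,  2.52,  3.27,  1.06,  1.51]), np.False_)}
0 -0.05 1 {(np.float64(-0.2), np.float64(0.8), np.float64(2.5), np.float64(3.1), np.float64(1.7), np.float64(-1.6)): (array([-0.1 ,  0.09,  2.52,  3.27,  1.06, -1.64]), np.False_)}
0 0.05 0 {(np.float64(0.2), np.float64(0.8), np.float64(2.4), np.float64(3.4), np.float64(1.6), np.float64(1.6)): (array([0.18, 0.07, 2.52, 3.53, 1.05, 1.37]), np.False_)}
0 0.05 1 {(np.float64(0.2), np.float64(0.8), np.float64(2.4), np.float64(3.4), np.float64(1.6), np.float64(-1.6)): (array([ 0.18,  0.07,  2.52,  3.53,  1.05, -1.77]), np.False_)}
0.25 -0.05 0 {}
0.25 -0.05 1 {}
0.25 0.05 0 {(np.float64(0.2), np.float64(0.5), np.float64(2.5), np.float64(3.4), np.float64(1.2), np.float64(1.5)): (array([ 0.15, -0.15,  2.51,  3.66,  0.59,  1.2 ]), np.True_)}
0.25 0.05 1 {(np.float64(0.2), np.float64(0.5), np.float64(2.5), np.float64(3.4), np.float64(1.2), np.float64(-1.6)): (array([ 0.15, -0.15,  2.51,  3.66,  0.59, -1.94]), np.True_)}
0.5 -0.05 0 {}
0.5 -0.05 1 {}
0.5 0.05 0 {(np.float64(0.1), np.float64(0.3), np.float64(2.5), np.float64(3.5), np.float64(0.7), np.float64(1.4)): (array([ 0.13, -0.26,  2.45,  4.24,  0.25,  0.61]), np.False_)}
0.5 0.05 1 {(np.float64(0.1), np.float64(0.3), np.float64(2.5), np.float64(3.5), np.float64(0.7), np.float64(-1.7)): (array([ 0.13, -0.26,  2.45,  4.24,  0.25, -2.53]), np.False_)}
```

```bash
cat >scan.py <<'E'
from ik import *
for pitch in(0,.15,.3):
  for dy in(-.65,-.4,-.2,.2,.4,.65):
    for ly in(-.12,-.06,0,.06,.12):
      def T(tz):
        tip,Rt=pose(-.03,ly,tz,pitch,dy);return tip-.073*Rt.apply([0,0,1]),Rt
      b=None
      for q0 in([-.2,.8,2.4,3.1,1.6,1.5],[.5,.8,2.3,1.6,1.6,1.5],[-.6,.8,2.2,4,1.5,1],[0,.2,2.3,0,.5,0]):
        q,c=ik(*T(.10),q0)
        if c<1e-6:
          for z in(.16,.22,.285):
            q2,c2=ik(*T(z),q if z==.16 else q2)
            if c2>1e-6:break
          else:
            m=min((np.r_[q-lo,hi-q,q2-lo,hi-q2]))
            if b is None or m>b[0]:b=(m,q,q2)
      if b:print(pitch,dy,ly,"margin",b[0].round(3),b[1].round(2),b[2].round(2))
E
python3 scan.py
```

```text
0 -0.65 -0.12 margin 0.057 [0.16 0.75 2.31 4.09 1.52 1.5 ] [0.16 0.11 2.41 4.18 1.22 1.04]
0 -0.4 -0.06 margin 0.025 [0.17 0.75 2.38 3.85 1.56 1.56] [0.17 0.03 2.5  3.96 1.12 1.14]
0 -0.4 0 margin 0.102 [0.34 0.75 2.31 4.03 1.52 1.5 ] [0.34 0.1  2.42 4.12 1.19 1.07]
0 -0.2 0.06 margin 0.073 [0.37 0.75 2.34 3.86 1.53 1.53] [0.37 0.08 2.45 3.96 1.12 1.14]
0 -0.2 0.12 margin 0.138 [0.52 0.75 2.25 4.   1.48 1.46] [0.52 0.16 2.35 4.1  1.17 1.06]
0 0.65 -0.12 margin 0.149 [-0.91  0.75  2.27  1.72  1.55  1.7 ] [-0.91  0.14  2.37  1.69  1.48  2.2 ]
0 0.65 -0.06 margin 0.083 [-0.78  0.75  2.33  1.85  1.55  1.64] [-0.78  0.09  2.44  1.8   1.41  2.17]
0 0.65 0 margin 0.036 [-0.62  0.75  2.37  2.01  1.56  1.59] [-0.62  0.04  2.48  1.93  1.33  2.14]
0 0.65 0.06 margin 0.013 [-0.44  0.75  2.39  2.19  1.57  1.57] [-0.44  0.02  2.51  2.1   1.23  2.09]
0 0.65 0.12 margin 0.016 [-0.25  0.75  2.38  2.38  1.57  1.57] [-0.25  0.02  2.5   2.28  1.14  2.02]
0.15 -0.4 -0.06 margin 0.041 [0.17 0.58 2.42 3.87 1.32 1.48] [ 0.17 -0.12  2.48  4.13  0.88  0.93]
0.15 -0.2 0.06 margin 0.089 [0.37 0.59 2.38 3.87 1.2
[... 467 characters left out ...]
.65 0.06 margin 0.031 [-0.43  0.58  2.43  2.18  1.35  1.68] [-0.43 -0.13  2.49  1.93  1.03  2.31]
0.15 0.65 0.12 margin 0.034 [-0.24  0.58  2.43  2.37  1.33  1.66] [-0.24 -0.13  2.49  2.11  0.91  2.23]
0.3 -0.2 0 margin 0.005 [0.18 0.4  2.48 3.72 1.04 1.42] [ 0.18 -0.28  2.47  4.24  0.56  0.71]
0.3 0.2 0.12 margin 0.048 [0.19 0.4  2.47 3.28 1.01 1.53] [ 0.19 -0.27  2.46  3.51  0.34  1.26]
0.3 0.4 0.12 margin 0.029 [-0.01  0.4   2.49  2.84  1.03  1.65] [-0.01 -0.3   2.48  2.42  0.39  2.18]
0.3 0.65 -0.12 margin 0.018 [-0.87  0.45  2.34  1.64  1.23  1.94] [-0.87 -0.1   2.33  1.44  1.25  2.53]
0.3 0.65 0.12 margin 0.031 [-0.22  0.41  2.45  2.33  1.07  1.78] [-0.22 -0.24  2.44  1.85  0.72  2.52]
```

```bash
cat >path.py <<'E'
from ik import *
def tipT(lx,ly,tz,pitch,dy):
    tip,Rt=pose(lx,ly,tz,pitch,dy);Rt=Rt*rz(np.pi);return tip-.073*Rt.apply([0,0,1]),Rt
if __name__=="__main__":
    q=np.array([.37,.3,2.34,3.9,1.3,-1.6])
    for lx,z in((-.13,.115),(-.03,.115),(-.03,.2),(-.03,.282)):
        q,c=ik(*tipT(lx,.04,z,0,-.3),q);print(lx,z,q.round(3),c<1e-6,tipT(lx,.04,z,0,-.3)[0].round(3))
    W=[sense()["joints"],[0,-.6,2.4,-.5,.6,-.5],[.1,-.5,2.35,.4,.7,-.6],[.2,-.4,2.35,1.3,.7,-.9],[.3,-.3,2.35,2.2,.7,-1.2],[.3,-.3,2.35,3.1,.75,-1.5],[.3,-.2,2.35,3.8,.9,-1.8]]
    for a,b in zip(W,W[1:]):
        p0,R0=fk(a,M);p1,R1=fk(b,M)
        print("p",p1.round(3),"z",R1.apply([0,0,1]).round(2),"xyz",(R0.inv().apply(p1-p0)/.75).round(3),"rot",((R0.inv()*R1).as_rotvec()*4/np.pi).round(3))
E
python3 path.py
```

```text
-0.13 0.115 [ 0.578  0.711  2.457  4.158  1.585 -1.549] True [0.403 0.109 0.115]
-0.03 0.115 [ 0.388  0.695  2.328  3.972  1.491 -1.658] True [0.502 0.095 0.115]
-0.03 0.2 [ 0.388  0.397  2.398  3.999  1.339 -1.83 ] True [0.502 0.095 0.2  ]
-0.03 0.282 [ 0.388  0.111  2.42   4.067  1.172 -2.047] True [0.502 0.095 0.282]
p [0.432 0.007 0.328] z [ 0.69 -0.27 -0.67] xyz [ 0.064 -0.044  0.015] rot [0.38  0.515 0.638]
p [0.419 0.171 0.302] z [ 0.54  0.31 -0.78] xyz [ 0.159  0.149 -0.048] rot [-0.253  0.753  0.684]
p [0.419 0.304 0.354] z [ 0.51  0.74 -0.44] xyz [ 0.159  0.105 -0.   ] rot [-0.339  0.625  0.482]
p [0.455 0.342 0.426] z [ 0.66  0.75 -0.02] xyz [0.068 0.095 0.019] rot [-0.456  0.369  0.556]
p [0.514 0.239 0.492] z [0.91 0.31 0.27] xyz [ 0.018  0.172 -0.052] rot [-0.719  0.221  0.487]
p [0.539 0.123 0.441] z [ 0.96 -0.2   0.18] xyz [-0.055  0.16  -0.036] rot [-0.678  0.005  0.202]
```

```bash
cat >path2.py <<'E'
from path import *
W=[sense()["joints"],[0,-.65,2.45,-.5,.6,-.5],[.1,-.65,2.5,.4,.7,-.6],[.2,-.6,2.5,1.3,.7,-.9],[.3,-.55,2.5,2.2,.7,-1.2],[.35,-.5,2.5,3.1,.75,-1.5],[.45,-.3,2.5,3.8,.9,-1.8]]
q=W[-1]
for lx,z in((-.1,.3),(-.12,.22),(-.13,.16),(-.13,.115)):
    q,c=ik(*tipT(lx,.04,z,0,-.3),q);p,Rq=fk(q,M);print(q.round(3),c);W.append(q)
for a,b in zip(W,W[1:]):
    p0,R0=fk(a,M);p1,R1=fk(b,M)
    print("q",np.round(b,2),"p",p1.round(3),"z",R1.apply([0,0,1]).round(2),"tip",(p1+.073*R1.apply([0,0,1])).round(3),"xyz",(R0.inv().apply(p1-p0)/.75).round(3),"rot",((R0.inv()*R1).as_rotvec()*4/np.pi).round(3))
E
python3 path2.py
```

```text
[ 0.515 -0.051  2.52   4.213  1.205 -2.15 ] 0.00020047345718143965
[ 0.568  0.278  2.52   4.196  1.402 -1.868] 0.002080036507356988
[ 0.578  0.523  2.508  4.161  1.513 -1.665] 1.5761695109068475e-28
[ 0.578  0.711  2.457  4.158  1.585 -1.549] 2.1298647896129905e-18
q [ 0.   -0.65  2.45 -0.5   0.6  -0.5 ] p [0.413 0.007 0.315] z [ 0.69 -0.27 -0.67] tip [ 0.464 -0.013  0.266] xyz [ 0.088 -0.047 -0.003] rot [0.38  0.515 0.638]
q [ 0.1  -0.65  2.5   0.4   0.7  -0.6 ] p [0.362 0.166 0.265] z [ 0.54  0.31 -0.78] tip [0.401 0.188 0.208] xyz [ 0.199  0.104 -0.06 ] rot [-0.253  0.753  0.684]
q [ 0.2 -0.6  2.5  1.3  0.7 -0.9] p [0.356 0.292 0.341] z [ 0.53  0.74 -0.41] tip [0.395 0.346 0.311] xyz [ 0.155  0.117 -0.032] rot [-0.398  0.626  0.454]
q [ 0.3  -0.55  2.5   2.2   0.7  -1.2 ] p [0.38  0.319 0.443] z [0.66 0.75 0.07] tip [0.429 0.373 0.448] xyz [ 0.087  0.114 -0.012] rot [-0.496  0.409  0.524]
q [ 0.35 -0.5   2.5   3.1   0.75 -1.5 ] p [0.432 0.239 0.489] z [0.88 0.35 0.31] tip [0.496 0.265 0.512] xyz [ 0.001  0.137 -0.03 ] rot [-0.648  0.176  0.522]
q [ 0.45 -0.3   2.5   3.8   0.9  -1.8 ] p [0.461 0.176 0.401] z [ 0.99 -0.05  0.14] tip [0.533 0.172 0.41 ] xyz [-0.111  0.096 -0.033] rot [-0.571 -0.141  0.203]
q [ 0.52 -0.05  2.52  4.21  1.21 -2.15] p [0.434 0.106 0.3  ] z [ 0.9  -0.43 -0.  ] tip [0.5   0.074 0.3  ] xyz [-0.095  0.129 -0.049] rot [-0.519 -0.097 -0.402]
q [ 0.57  0.28  2.52  4.2   1.4  -1.87] p [0.416 0.11  0.219] z [ 0.9  -0.45  0.01] tip [0.481 0.078 0.219] xyz [-0.108  0.004 -0.024] rot [-0.02   0.008  0.   ]
q [ 0.58  0.52  2.51  4.16  1.51 -1.66] p [0.403 0.109 0.16 ] z [ 0.91 -0.42  0.  ] tip [0.469 0.078 0.16 ] xyz [-0.079  0.01  -0.015] rot [ 0.03  -0.007  0.   ]
q [ 0.58  0.71  2.46  4.16  1.58 -1.55] p [0.403 0.109 0.115] z [ 0.91 -0.42 -0.  ] tip [0.469 0.078 0.115] xyz [-0.06  0.    0.  ] rot [ 0. -0.  0.]
```

Emit:
send_rows(moves=[{"xyz": [0.09,-0.05,0],"rot": [0.38,0.52,0.64],"claw": 1},{"xyz": [0.09,-0.05,0],"rot": [0.38,0.52,0.64],"claw": 1},{"xyz": [0.09,-0.05,0],"rot": [0.38,0.52,0.64],"claw": 1},{"xyz": [0.09,-0.05,0],"rot": [0.38,0.52,0.64],"claw": 1},{"xyz": [0.09,-0.05,0],"rot": [0.38,0.52,0.64],"claw": 1},{"xyz": [0.09,-0.05,0],"rot": [0.38,0.52,0.64],"claw": 1},{"xyz": [0.09,-0.05,0],"rot": [0.38,0.52,0.64],"claw": 1},{"xyz": [0.09,-0.05,0],"rot": [0.38,0.52,0.64],"claw": 1},{"xyz": [0.09,-0.05,0],"rot": [0.38,0.52,0.64],"claw": 1},{"xyz": [0.09,-0.05,0],"rot": [0.38,0.52,0.64],"claw": 1}])

```text
time_s: 4.45
tcp_pos: [0.4159, 0.0045, 0.3122]
eef_rot: [0.341, 0.848, 0.004, 0.405]
contact_force: [0.4, 0.3, 0.2]
width: 0.0005
grip_force: 0.0
```

```bash
cat >n.py <<'E'
from path import *
import sys
W=[[0,-.65,2.45,-.5,.6,-.5],[.1,-.65,2.5,.4,.7,-.6],[.2,-.6,2.5,1.3,.7,-.9],[.3,-.55,2.5,2.2,.7,-1.2],[.35,-.5,2.5,3.1,.75,-1.5],[.45,-.3,2.5,3.8,.9,-1.8]]
i=int(sys.argv[1]);rel(*fk(W[i],M))
E
python3 n.py 1
```

```text
t 4.45 q [-0.012 -0.644  2.451 -0.488  0.59  -0.514] p [0.4159 0.0045 0.3122] F [0.4 0.3 0.2] w 0.0005
xyz [0.2, 0.105, -0.065] rot [-0.253, 0.75, 0.682]
```

Emit:
send_rows(moves=[{"xyz": [0.2,0.1,-0.06],"rot": [-0.25,0.75,0.68],"claw": 1},{"xyz": [0.2,0.1,-0.06],"rot": [-0.25,0.75,0.68],"claw": 1},{"xyz": [0.2,0.1,-0.06],"rot": [-0.25,0.75,0.68],"claw": 1},{"xyz": [0.2,0.1,-0.06],"rot": [-0.25,0.75,0.68],"claw": 1},{"xyz": [0.2,0.1,-0.06],"rot": [-0.25,0.75,0.68],"claw": 1},{"xyz": [0.2,0.1,-0.06],"rot": [-0.25,0.75,0.68],"claw": 1},{"xyz": [0.2,0.1,-0.06],"rot": [-0.25,0.75,0.68],"claw": 1},{"xyz": [0.2,0.1,-0.06],"rot": [-0.25,0.75,0.68],"claw": 1},{"xyz": [0.2,0.1,-0.06],"rot": [-0.25,0.75,0.68],"claw": 1},{"xyz": [0.2,0.1,-0.06],"rot": [-0.25,0.75,0.68],"claw": 1}])

```text
time_s: 5.7
tcp_pos: [0.3621, 0.1617, 0.2611]
eef_rot: [0.493, 0.805, 0.288, 0.16]
contact_force: [-0.6, 0.8, -0.9]
width: 0.0002
grip_force: 0.0
```

```bash
python3 n.py 2
```

```text
t 5.7 q [ 0.087 -0.651  2.502  0.408  0.706 -0.618] p [0.3621 0.1617 0.2611] F [-0.6  0.8 -0.9] w 0.0002
xyz [0.16, 0.121, -0.035] rot [-0.402, 0.627, 0.455]
```

Emit:
send_rows(moves=[{"xyz": [0.16,0.12,-0.035],"rot": [-0.4,0.63,0.46],"claw": 1},{"xyz": [0.16,0.12,-0.035],"rot": [-0.4,0.63,0.46],"claw": 1},{"xyz": [0.16,0.12,-0.035],"rot": [-0.4,0.63,0.46],"claw": 1},{"xyz": [0.16,0.12,-0.035],"rot": [-0.4,0.63,0.46],"claw": 1},{"xyz": [0.16,0.12,-0.035],"rot": [-0.4,0.63,0.46],"claw": 1},{"xyz": [0.16,0.12,-0.035],"rot": [-0.4,0.63,0.46],"claw": 1},{"xyz": [0.16,0.12,-0.035],"rot": [-0.4,0.63,0.46],"claw": 1},{"xyz": [0.16,0.12,-0.035],"rot": [-0.4,0.63,0.46],"claw": 1},{"xyz": [0.16,0.12,-0.035],"rot": [-0.4,0.63,0.46],"claw": 1},{"xyz": [0.16,0.12,-0.035],"rot": [-0.4,0.63,0.46],"claw": 1}])

```text
time_s: 6.95
tcp_pos: [0.3558, 0.2912, 0.3408]
eef_rot: [0.512, 0.665, 0.543, -0.019]
contact_force: [0.1, -0.3, -0.0]
width: -0.0001
grip_force: 0.0
```

```bash
python3 n.py 3
```

```text
t 6.95 q [ 0.202 -0.606  2.494  1.287  0.703 -0.877] p [0.3558 0.2912 0.3408] F [ 0.1 -0.3 -0. ] w -0.0001
xyz [0.088, 0.115, -0.011] rot [-0.495, 0.409, 0.518]
```

Emit:
send_rows(moves=[{"xyz": [0.09,0.115,-0.01],"rot": [-0.5,0.41,0.52],"claw": 1},{"xyz": [0.09,0.115,-0.01],"rot": [-0.5,0.41,0.52],"claw": 1},{"xyz": [0.09,0.115,-0.01],"rot": [-0.5,0.41,0.52],"claw": 1},{"xyz": [0.09,0.115,-0.01],"rot": [-0.5,0.41,0.52],"claw": 1},{"xyz": [0.09,0.115,-0.01],"rot": [-0.5,0.41,0.52],"claw": 1},{"xyz": [0.09,0.115,-0.01],"rot": [-0.5,0.41,0.52],"claw": 1},{"xyz": [0.09,0.115,-0.01],"rot": [-0.5,0.41,0.52],"claw": 1},{"xyz": [0.09,0.115,-0.01],"rot": [-0.5,0.41,0.52],"claw": 1},{"xyz": [0.09,0.115,-0.01],"rot": [-0.5,0.41,0.52],"claw": 1},{"xyz": [0.09,0.115,-0.01],"rot": [-0.5,0.41,0.52],"claw": 1}])

```text
time_s: 8.2
tcp_pos: [0.3804, 0.3202, 0.4438]
eef_rot: [0.537, 0.419, 0.72, -0.134]
contact_force: [0.1, 0.5, -0.4]
width: -0.0004
grip_force: 0.0
```

```bash
python3 n.py 4
```

```text
t 8.2 q [ 0.312 -0.554  2.484  2.2    0.68  -1.19 ] p [0.3804 0.3202 0.4438] F [ 0.1  0.5 -0.4] w -0.0004
xyz [-0.001, 0.138, -0.031] rot [-0.643, 0.173, 0.519]
```

Emit:
send_rows(moves=[{"xyz": [0,0.14,-0.03],"rot": [-0.64,0.17,0.52],"claw": 1},{"xyz": [0,0.14,-0.03],"rot": [-0.64,0.17,0.52],"claw": 1},{"xyz": [0,0.14,-0.03],"rot": [-0.64,0.17,0.52],"claw": 1},{"xyz": [0,0.14,-0.03],"rot": [-0.64,0.17,0.52],"claw": 1},{"xyz": [0,0.14,-0.03],"rot": [-0.64,0.17,0.52],"claw": 1},{"xyz": [0,0.14,-0.03],"rot": [-0.64,0.17,0.52],"claw": 1},{"xyz": [0,0.14,-0.03],"rot": [-0.64,0.17,0.52],"claw": 1},{"xyz": [0,0.14,-0.03],"rot": [-0.64,0.17,0.52],"claw": 1},{"xyz": [0,0.14,-0.03],"rot": [-0.64,0.17,0.52],"claw": 1},{"xyz": [0,0.14,-0.03],"rot": [-0.64,0.17,0.52],"claw": 1}])

```text
time_s: 9.45
tcp_pos: [0.4331, 0.2389, 0.4904]
eef_rot: [0.578, 0.102, 0.793, -0.166]
contact_force: [-0.0, 0.0, 0.3]
width: -0.0002
grip_force: 0.0
```

```bash
python3 n.py 5
```

```text
t 9.45 q [ 0.346 -0.51   2.479  3.09   0.716 -1.491] p [0.4331 0.2389 0.4904] F [-0.   0.   0.3] w -0.0002
xyz [-0.112, 0.095, -0.034] rot [-0.572, -0.137, 0.204]
```

Emit:
send_rows(moves=[{"xyz": [-0.11,0.095,-0.035],"rot": [-0.57,-0.14,0.2],"claw": 1},{"xyz": [-0.11,0.095,-0.035],"rot": [-0.57,-0.14,0.2],"claw": 1},{"xyz": [-0.11,0.095,-0.035],"rot": [-0.57,-0.14,0.2],"claw": 1},{"xyz": [-0.11,0.095,-0.035],"rot": [-0.57,-0.14,0.2],"claw": 1},{"xyz": [-0.11,0.095,-0.035],"rot": [-0.57,-0.14,0.2],"claw": 1},{"xyz": [-0.11,0.095,-0.035],"rot": [-0.57,-0.14,0.2],"claw": 1},{"xyz": [-0.11,0.095,-0.035],"rot": [-0.57,-0.14,0.2],"claw": 1},{"xyz": [-0.11,0.095,-0.035],"rot": [-0.57,-0.14,0.2],"claw": 1},{"xyz": [-0.11,0.095,-0.035],"rot": [-0.57,-0.14,0.2],"claw": 1},{"xyz": [-0.11,0.095,-0.035],"rot": [-0.57,-0.14,0.2],"claw": 1}])

```text
time_s: 10.7
tcp_pos: [0.4599, 0.1759, 0.4018]
eef_rot: [0.648, -0.112, 0.748, -0.089]
contact_force: [-0.2, -0.2, 0.4]
width: 0.0002
grip_force: 0.0
```

```bash
python3 -c "
from path import *
rel(*tipT(-.1,.04,.3,0,-.3))"
```

```text
t 10.7 q [ 0.447 -0.328  2.472  3.824  0.852 -1.845] p [0.4599 0.1759 0.4018] F [-0.2 -0.2  0.4] w 0.0002
xyz [-0.097, 0.13, -0.049] rot [-0.512, -0.097, -0.396]
```

Emit:
send_rows(moves=[{"xyz": [-0.1,0.13,-0.05],"rot": [-0.51,-0.1,-0.4],"claw": 1},{"xyz": [-0.1,0.13,-0.05],"rot": [-0.51,-0.1,-0.4],"claw": 1},{"xyz": [-0.1,0.13,-0.05],"rot": [-0.51,-0.1,-0.4],"claw": 1},{"xyz": [-0.1,0.13,-0.05],"rot": [-0.51,-0.1,-0.4],"claw": 1},{"xyz": [-0.1,0.13,-0.05],"rot": [-0.51,-0.1,-0.4],"claw": 1},{"xyz": [-0.1,0.13,-0.05],"rot": [-0.51,-0.1,-0.4],"claw": 1},{"xyz": [-0.1,0.13,-0.05],"rot": [-0.51,-0.1,-0.4],"claw": 1},{"xyz": [-0.1,0.13,-0.05],"rot": [-0.51,-0.1,-0.4],"claw": 1},{"xyz": [-0.1,0.13,-0.05],"rot": [-0.51,-0.1,-0.4],"claw": 1},{"xyz": [-0.1,0.13,-0.05],"rot": [-0.51,-0.1,-0.4],"claw": 1}])

```text
time_s: 11.95
tcp_pos: [0.4324, 0.1052, 0.2979]
eef_rot: [0.691, -0.152, 0.69, 0.154]
contact_force: [0.1, -0.3, -0.1]
width: 0.0
grip_force: 0.0
```

```bash
python3 -c "
from path import *
rel(*tipT(-.12,.04,.22,0,-.3));rel(*tipT(-.12,.04,.115,0,-.3))"
```

```text
t 11.95 q [ 0.506 -0.097  2.485  4.227  1.156 -2.225] p [0.4324 0.1052 0.2979] F [ 0.1 -0.3 -0.1] w 0.0
xyz [-0.104, 0.008, -0.025] rot [-0.002, 0.002, 0.004]
t 11.95 q [ 0.506 -0.097  2.485  4.227  1.156 -2.225] p [0.4324 0.1052 0.2979] F [ 0.1 -0.3 -0.1] w 0.0
xyz [-0.244, 0.008, -0.024] rot [-0.002, 0.002, 0.004]
```

Emit:
send_rows(moves=[{"xyz": [-0.05,0,-0.025],"rot": [0,0,0],"claw": 1},{"xyz": [-0.1,0.01,-0.025],"rot": [0,0,0],"claw": 1},{"xyz": [-0.15,0.01,-0.025],"rot": [0,0,0],"claw": 1},{"xyz": [-0.2,0.01,-0.025],"rot": [0,0,0],"claw": 1},{"xyz": [-0.244,0.01,-0.025],"rot": [0,0,0],"claw": 1},{"xyz": [-0.244,0.01,-0.025],"rot": [0,0,0],"claw": 1},{"xyz": [-0.244,0.01,-0.025],"rot": [0,0,0],"claw": 1},{"xyz": [-0.244,0.01,-0.025],"rot": [0,0,0],"claw": 1},{"xyz": [-0.244,0.01,-0.025],"rot": [0,0,0],"claw": 1},{"xyz": [-0.244,0.01,-0.025],"rot": [0,0,0],"claw": 1}])

```text
time_s: 13.2
tcp_pos: [0.412, 0.1061, 0.1161]
eef_rot: [0.69, -0.153, 0.69, 0.154]
contact_force: [-0.4, -0.6, -0.7]
width: 0.0004
grip_force: 0.0
```

```bash
python3 -c "
from path import *
rel(*tipT(-.03,.04,.115,0,-.3))
i=snapshot('top')[:,:,::-1]; cv2.imwrite('pics/t2.png',cv2.resize(i[120:420,180:480],(600,600),interpolation=2))"
```

```text
t 13.2 q [ 0.545  0.573  2.402  4.13   1.478 -1.711] p [0.412  0.1061 0.1161] F [-0.4 -0.6 -0.7] w 0.0004
xyz [-0.001, -0.037, 0.115] rot [-0.002, 0.0, 0.002]
```

View pics/t2.png

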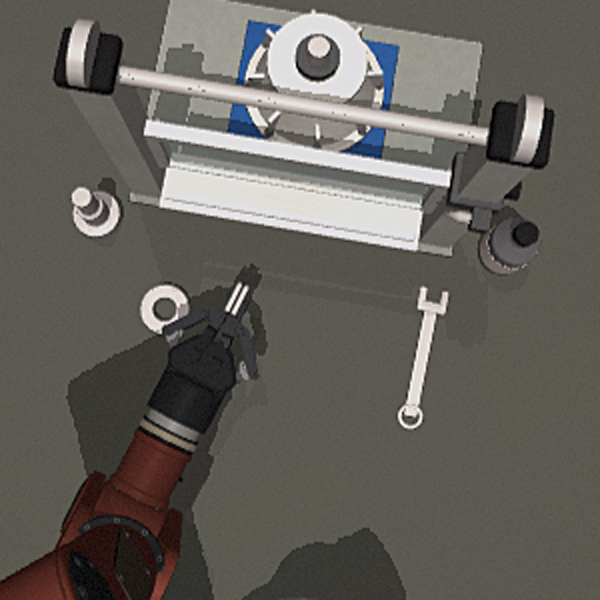

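The picture shows the closed hand in front of the lip. The fingertips are at about (240,290) in the crop, the lip edge runs from (160,208) to (418,248), and the bearing at (163,310) and wrench at (425,340) have not moved. Next I slide in under the lip.

Emit:
send_rows(moves=[{"xyz": [-0.015,0,0.01],"rot": [0,0,0],"claw": 1},{"xyz": [-0.015,-0.01,0.03],"rot": [0,0,0],"claw": 1},{"xyz": [-0.015,-0.015,0.05],"rot": [0,0,0],"claw": 1},{"xyz": [-0.015,-0.02,0.07],"rot": [0,0,0],"claw": 1},{"xyz": [-0.015,-0.03,0.09],"rot": [0,0,0],"claw": 1},{"xyz": [-0.015,-0.035,0.105],"rot": [0,0,0],"claw": 1},{"xyz": [-0.015,-0.037,0.115],"rot": [0,0,0],"claw": 1},{"xyz": [-0.015,-0.037,0.115],"rot": [0,0,0],"claw": 1},{"xyz": [-0.015,-0.037,0.115],"rot": [0,0,0],"claw": 1},{"xyz": [-0.015,-0.037,0.115],"rot": [0,0,0],"claw": 1}])

```text
time_s: 14.5
tcp_pos: [0.501, 0.0946, 0.1033]
eef_rot: [0.691, -0.152, 0.689, 0.154]
contact_force: [-0.1, -0.6, -0.1]
width: 0.0002
grip_force: 0.0
```

```bash
python3 -c "
from path import *
rel(*tipT(-.03,.04,.115,0,-.3))"
```

```text
t 14.5 q [ 0.383  0.635  2.268  3.976  1.407 -1.751] p [0.501  0.0946 0.1033] F [-0.1 -0.6 -0.1] w 0.0002
xyz [0.016, -0.001, 0.001] rot [-0.003, 0.003, 0.005]
```

Emit:
send_rows(moves=[{"xyz": [0.01,0,0],"rot": [0,0,0],"claw": 1},{"xyz": [0.02,0,0],"rot": [0,0,0],"claw": 1},{"xyz": [0.026,0,0],"rot": [0,0,0],"claw": 1},{"xyz": [0.032,0,0],"rot": [0,0,0],"claw": 1},{"xyz": [0.038,0,0],"rot": [0,0,0],"claw": 1},{"xyz": [0.044,0,0],"rot": [0,0,0],"claw": 1},{"xyz": [0.05,0,0],"rot": [0,0,0],"claw": 1},{"xyz": [0.056,0,0],"rot": [0,0,0],"claw": 1},{"xyz": [0.062,0,0],"rot": [0,0,0],"claw": 1},{"xyz": [0.068,0,0],"rot": [0,0,0],"claw": 1}])

```text
time_s: 15.75
tcp_pos: [0.5016, 0.0946, 0.1546]
eef_rot: [0.691, -0.152, 0.689, 0.154]
contact_force: [3.7, -0.5, -4.8]
width: -0.0001
grip_force: 2.5
```

Emit:
send_rows(moves=[{"xyz": [0.01,0,0],"rot": [0,0,0],"claw": 1},{"xyz": [0.02,0,0],"rot": [0,0,0],"claw": 1},{"xyz": [0.032,0,0],"rot": [0,0,0],"claw": 1},{"xyz": [0.044,0,0],"rot": [0,0,0],"claw": 1},{"xyz": [0.056,0,0],"rot": [0,0,0],"claw": 1},{"xyz": [0.068,0,0],"rot": [0,0,0],"claw": 1},{"xyz": [0.08,0,0],"rot": [0,0,0],"claw": 1},{"xyz": [0.092,0,0],"rot": [0,0,0],"claw": 1},{"xyz": [0.1,0,0],"rot": [0,0,0],"claw": 1},{"xyz": [0.106,0,0],"rot": [0,0,0],"claw": 1}])

```text
time_s: 17.0
tcp_pos: [0.5016, 0.0947, 0.2342]
eef_rot: [0.691, -0.152, 0.689, 0.154]
contact_force: [0.1, -0.6, -5.8]
width: 0.0001
grip_force: 2.5
```

```bash
python3 -c "
from path import *
rel(*tipT(-.03,.04,.265,0,-.3))"
```

```text
t 17.0 q [ 0.383  0.213  2.364  4.046  1.196 -2.008] p [0.5016 0.0947 0.2342] F [ 0.1 -0.6 -5.8] w 0.0001
xyz [0.041, -0.0, 0.0] rot [-0.002, 0.002, 0.004]
```

Emit:
send_rows(moves=[{"xyz": [0.008,0,0],"rot": [0,0,0],"claw": 1},{"xyz": [0.014,0,0],"rot": [0,0,0],"claw": 1},{"xyz": [0.02,0,0],"rot": [0,0,0],"claw": 1},{"xyz": [0.026,0,0],"rot": [0,0,0],"claw": 1},{"xyz": [0.032,0,0],"rot": [0,0,0],"claw": 1},{"xyz": [0.036,0,0],"rot": [0,0,0],"claw": 1},{"xyz": [0.038,0,0],"rot": [0,0,0],"claw": 1},{"xyz": [0.038,0,0],"rot": [0,0,0],"claw": 1},{"xyz": [0.038,0,0],"rot": [0,0,0],"claw": 1},{"xyz": [0.038,0,0],"rot": [0,0,0],"claw": 1}])

```text
time_s: 18.25
tcp_pos: [0.5022, 0.095, 0.2628]
eef_rot: [0.691, -0.152, 0.69, 0.154]
contact_force: [-1.9, -0.9, -2.5]
width: -0.0004
grip_force: 1.8
```

```bash
python3 -c "
from path import *
s=sense();print(s['tcp_pos'],s['contact_force'])
i=snapshot('top')[:,:,::-1]; b=i[185:260,230:450]
cv2.imwrite('pics/t3.png',cv2.resize(cv2.convertScaleAbs(b,alpha=1.2),(792,270),interpolation=2))
for g in(.16,.17,.18,.19): print(g,((proj('top',world(ST,[[-.055,.15,.109+g],[-.055,-.15,.109+g],[-.055,-.15,.101+g],[-.036,-.161,.105+g]]))-[230,185]+.36)*3.6).round(0).tolist())"
```

```text
[0.50220462 0.09500165 0.26276088] [-1.9011878  -0.87060225 -2.45210692]
0.16 [[81.0, 101.0], [597.0, 187.0], [595.0, 189.0], [620.0, 159.0]]
0.17 [[79.0, 97.0], [600.0, 184.0], [598.0, 186.0], [622.0, 156.0]]
0.18 [[77.0, 94.0], [602.0, 181.0], [600.0, 183.0], [625.0, 152.0]]
0.19 [[75.0, 90.0], [605.0, 178.0], [603.0, 180.0], [628.0, 149.0]]
```

View pics/t3.png

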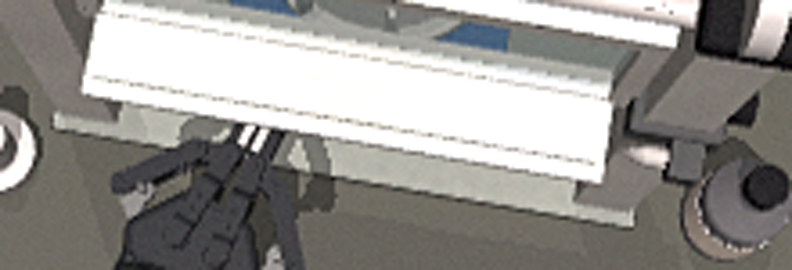

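The lip's front corners are at (82,96) and (604,183), which matches a lip height of about 0.278, the same as the hand gives. The pin tip at (628,150) matches about 0.292. I'll raise the lip another 13 mm.

Emit:
send_rows(moves=[{"xyz": [0.004,0,0],"rot": [0,0,0],"claw": 1},{"xyz": [0.008,0,0],"rot": [0,0,0],"claw": 1},{"xyz": [0.011,0,0],"rot": [0,0,0],"claw": 1},{"xyz": [0.014,0,0],"rot": [0,0,0],"claw": 1},{"xyz": [0.016,0,0],"rot": [0,0,0],"claw": 1},{"xyz": [0.017,0,0],"rot": [0,0,0],"claw": 1},{"xyz": [0.017,0,0],"rot": [0,0,0],"claw": 1},{"xyz": [0.017,0,0],"rot": [0,0,0],"claw": 1},{"xyz": [0.017,0,0],"rot": [0,0,0],"claw": 1},{"xyz": [0.017,0,0],"rot": [0,0,0],"claw": 1}])

```text
time_s: 19.55
tcp_pos: [0.5022, 0.095, 0.2756]
eef_rot: [0.691, -0.152, 0.69, 0.154]
contact_force: [0.9, -2.0, -4.3]
width: -0.0001
grip_force: 1.7
```

Now lower the hand clear of the lip, then draw it back along the tool axis.

Emit:
send_rows(moves=[{"xyz": [-0.006,0,0],"rot": [0,0,0],"claw": 1},{"xyz": [-0.014,0,0],"rot": [0,0,0],"claw": 1},{"xyz": [-0.022,0,0],"rot": [0,0,0],"claw": 1},{"xyz": [-0.03,0,0],"rot": [0,0,0],"claw": 1},{"xyz": [-0.03,0,0],"rot": [0,0,0],"claw": 1},{"xyz": [-0.04,0,-0.02],"rot": [0,0,0],"claw": 1},{"xyz": [-0.06,0,-0.04],"rot": [0,0,0],"claw": 1},{"xyz": [-0.08,0,-0.06],"rot": [0,0,0],"claw": 1},{"xyz": [-0.1,0,-0.08],"rot": [0,0,0],"claw": 1},{"xyz": [-0.12,0,-0.1],"rot": [0,0,0],"claw": 1}])

```text
time_s: 20.8
tcp_pos: [0.4326, 0.1269, 0.1848]
eef_rot: [0.691, -0.152, 0.69, 0.154]
contact_force: [-0.1, 0.5, -0.2]
width: 0.0001
grip_force: 0.0
```

```bash
python3 -c "
from path import *
s=sense();print(s['tcp_pos'],s['contact_force'],s['joints'])
i=snapshot('top')[:,:,::-1]; b=i[185:260,230:450]
cv2.imwrite('pics/t4.png',cv2.resize(cv2.convertScaleAbs(b,alpha=1.2),(792,270),interpolation=2))"
```

```text
[0.43264614 0.12685715 0.18482961] [-0.07542534  0.5457767  -0.2226918 ] [ 0.56757524  0.33656925  2.40922332  4.18171969  1.36095232 -1.91326941]
```

View pics/t4.png

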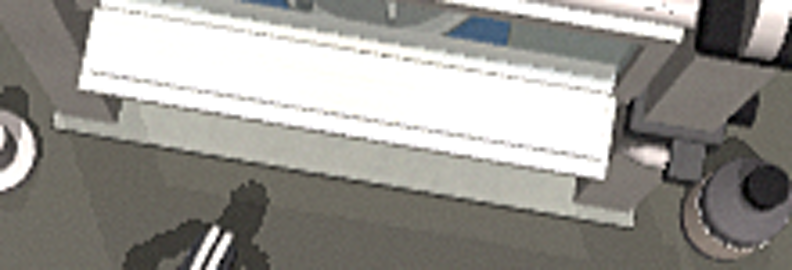

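The lip's front corners are now at (78,92) and (608,179), so the lip is at about 0.29 m, level with the pin. The hand is clear. I'll let the arm come to rest and hand in.

Emit:
send_rows(moves=[{"xyz": [0,0,0],"rot": [0,0,0],"claw": 1},{"xyz": [0,0,0],"rot": [0,0,0],"claw": 1},{"xyz": [0,0,0],"rot": [0,0,0],"claw": 1},{"xyz": [0,0,0],"rot": [0,0,0],"claw": 1},{"xyz": [0,0,0],"rot": [0,0,0],"claw": 1},{"xyz": [0,0,0],"rot": [0,0,0],"claw": 1},{"xyz": [0,0,0],"rot": [0,0,0],"claw": 1},{"xyz": [0,0,0],"rot": [0,0,0],"claw": 1},{"xyz": [0,0,0],"rot": [0,0,0],"claw": 1},{"xyz": [0,0,0],"rot": [0,0,0],"claw": 1}])

```text
time_s: 22.1
tcp_pos: [0.4338, 0.1265, 0.1853]
eef_rot: [0.691, -0.152, 0.689, 0.154]
contact_force: [-0.5, 0.4, 0.5]
width: 0.0002
grip_force: 0.0
```

```bash
python3 -c "
from plant import *
print(finish_job())"
```

```text
the job is handed in; nothing more can be done
None
```

I pushed the window up until its lip was at about 0.29 m, level with the pin (about 0.292 m, give or take 4 mm, from the pictures), withdrew the hand and handed the job in at about 22 s; no verdict was returned.

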